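# Press a box section flush with a spacer in a weld fit-up fixture

### The job

Stand the loose steel box section on edge in the fixture, its long side flush against both stop posts and its ends level with the ends of the base plate. Then take the spacer from its stand and slide it, upright and with its broad side to the bar, all the way down into the gap between the bar and the low fence blocks, at the one place where that gap is wide enough for it. Finish while still gripping the spacer and pushing it firmly sideways against the bar (some 10 N), so that the bar stays pressed flush against the stops (do not let go); leave the jar, the hammer and the cup alone.

Things in the scene. Friction and masses are not known exactly. Their poses are not given: they have to be found in the camera images.
- base: Fixed fixture base plate, dark steel, 130 x 150 x 10 mm (x, y, z). Origin on the bench; the plate spans x -75 to +55, y -75 to +75 mm of it. x points from the stop posts to the fence blocks, y along both rows, z up; yaw varies up to 0.35 rad. Here the stop faces lie at x = -30 mm, the fences' back faces at x = +34 mm; the fences stand at y = -50, 0, +50 mm in varying order.
- stops: Two fixed steel stop posts on the plate, on the robot's side, each 25 x 36 x 40 mm (x, y, z), centred at y = -52 and +52 mm, 68 mm free between. Origin midway between them, on the plate's upper face, in the plane of their faces that look to +x: the bar's side goes against these, its centre then at x = +10 mm, y = 0. Axes as base.
- fence_thick: Fixed low steel fence block, 39 mm thick (x), 44 mm long (y), 14 mm high. Origin on the plate's upper face in the middle of its back face, body towards -x. With the bar flush, the gap in front of it is only 5 mm: too narrow for the spacer.
- fence_mid: Fixed low steel fence block, 36 mm thick (x), 44 mm long, 14 mm high. Origin as for fence_thick. Gap to the flush bar 8 mm: too narrow.
- fence_thin: Fixed low steel fence block, only 24 mm thick (x), 44 mm long, 14 mm high, so set back from the bar. Origin as for fence_thick. Gap to the flush bar 20 mm (from x = -44 to -24 mm of this block's frame): the one wide place, at least 50 mm long (y) between neighbours.
- bar: Loose steel box section (the bar), 20 mm wide (x), 150 long (y), 40 high (z), about 0.3 kg, standing on edge on the bench left or right of the fixture. Origin mid-underside; ends and sides alike. Grip it across its 20 mm near the middle, high up (the middle stays free between the posts; the fences are lower than the bar).
- spacer: Flat aluminium spacer, 12 mm thick (x), 30 wide (y), 90 high (z), about 0.1 kg, upright in its stand. Origin mid-underside; broad sides alike. Its underside is 10 mm above the bench in the stand and again when fully down on the fixture plate. Gripped across its 12 mm by its top 40 mm, the fingers clear the bar's top.
- stand: Wooden block, fixed, 70 x 80 x 30 mm (x, y, z), with a slot 16 x 34 mm, 20 mm deep, in its middle that holds the spacer; the spacer's x and y are parallel to its own. Origin in the middle of its underside. It stands on the other side of the fixture from the bar.
- jar: Bystander: amber glass jar, 60 mm across, 85 mm high. Origin under its centre.
- hammer: Bystander: hammer lying on the bench beyond the fixture. Origin under its middle.
- cup: Bystander: steel cup, 70 mm across, 80 mm high. Origin under its centre.
There are look-alikes about, which are no part of the job. Of the things that look like the spacer, the smaller one is meant.

How it is judged:
By the outcome, as a careful person would: the job done as asked, in the order asked, and still so for the second after the job is handed in, while the arm keeps its last pose, push and grip.
It also fails if it takes over 58 s, if anything falls off the work surface, if the arm or the gripper's body presses on something with over 40 N, if the wrist force passes 120 N, or if a joint passes its speed limit or range.

### The arm

A 6-joint arm with a two-finger parallel gripper is mounted at the origin on the work surface. World frame = base frame: x ahead of the robot, y to its left, z up, the work surface at z = 0. Lengths are in mm, angles in degrees, forces in N, time in s.
With the tool pointing down it reaches from about 275 to 825 mm from the base axis. Payload 4.9 kg.
Tool frame: the origin (TCP) lies midway between the tips of the shut fingers; the grasp point (between the pads) lies 19 mm behind it; z points along the fingers, y is the direction in which the jaws open and shut (so a half turn about z gives the same grasp; the last joint's range is limited). The gripper opens to 85 mm and grips with 20 to 120 N. Pads are 22 mm wide; open, the fingers measure 114 mm over their backs; the gripper's body (76 mm by 85 mm) begins 54 mm behind the grasp point. The pads swing forward as they close: fully open they stand 13 mm farther back than shut.
Start: joints at [-78.507, 18.69, -11.035, 60.275, 0, 82.311], TCP at [180.731, -519.475, 231.281] pointing down, gripper open.
Joint ranges: [-152.03, 152.03], [-55.5, 102.48], [-74.3, 77.21], [-110.64, 120.58], [-84.22, 78.4], [-180, 180]. Speed limits (degrees/s): [147.25, 147.25, 180, 180, 180, 180].

### API

Orientations are given as [roll, pitch, yaw] about the fixed x, y, z axes, in that order (R = Rz(yaw) Ry(pitch) Rx(roll)).
In Python, from bench import manip gives the robot as it stands.
- The arm moves only by the tool carry_out, never from a script. Its argument "rows" is a list of rows, each a list of 3 entries, a list of its own where there are three numbers: the turn, a rotation vector about the tool's x, y, z in rad, then the shift along the tool's x, y, z in m, then the opening, from 0 (shut) to 1 (fully open). In form: [[[rx, ry, rz], [dx, dy, dz], claw], ...]. A call has exactly 10 rows; each row shifts and turns the commanded pose from where the row before left it, along the tool's axes as they then stand; what a row does not reach is not made up. A row lasts 1/12 s, in which the tool goes at most 41.7 mm and 7.16 degrees, less where a joint would pass 70% of its speed; a pose out of reach is approached as far as the arm can. A call is refused whole if a number of a shift passes 0.0417 or a number of a turn 0.125, either way. A call with a gripper value outside its range is refused whole. The fingers move at their own pace and stop on an object; the grip force is fixed at half the most. Time passes only in rows, so rows that do not move let the fingers close, or fill a call up. It gives the time, the measured TCP pose, the force and the opening at its end, in the units of the state.
- manip.get_state(): the state, without advancing time (a new reading comes with each control period).
- manip.snapshot(name): name is "scene" or "top" or "wrist"; returns the picture (400x640x3 uint8, red, green, blue); there is no depth.
- manip.camera_params(name): a dict with "fx", "fy", "cx", "cy" (pixels), "eye" and "attitude" of the camera in the world. Camera axes: x right, y down, z forward; pixel columns grow to the right and rows downward; lengths in mm; the calibration is good to about 2 mm. The wrist camera is an equidistant fisheye: a pixel r from the principal point sees the ray r / f radians off the axis. A picture is of the moment at which its call begins: read the wrist's pose just before it. camera_params takes no time and is no camera call; for the wrist camera it gives the pose at the moment of the call.
- manip.close_job(): hands the job in, once; it reports no verdict.
The state is a dict: "time": time; "joints": joint angles; "dq": joint speeds; "tau": joint torques, N m; "tool_pos": TCP position; "ee_rot": TCP orientation; "wrist_force": force on the tool from outside, world axes, zero at the start; "ft_torque": the same for the moment, N m; "width": opening from 0.0 (shut) to 1.0 (fully open).
Only numpy, scipy, OpenCV 4.12 (cv2) and the standard library are available. Lean on these libraries where they do the work, as an engineer would, in place of code of your own. Each camera call takes 0.05 s, during which the arm holds its last target.

## Working session

There is one attempt and no reset: what is moved stays moved. The work goes in short steps, Python scripts to look and compute and a tool call to move; the robot and the scene stay as the last step left them, time stands still between calls to the robot, and variables do not carry over. Pictures are saved under pics/ and viewed, and the job is handed in when it is done.

Besides the shell and the picture viewer there is one more tool, called after "Call:" as name(argument=value, ...) on one line, values as JSON. carry_out: Moves the arm, as the interface text tells. Its arguments: {"type":"object","properties":{"rows":{"type":"array","items":{"type":"array"}}},"required":["rows"]}

```bash
mkdir -p pics; ls
python3 - <<'E'
from bench import manip
import cv2
print(manip.get_state())
for n in ["scene","top","wrist"]:
    print(n,manip.camera_params(n))
    im=manip.snapshot(n); cv2.imwrite(f"pics/{n}0.png",im[:,:,::-1])
E
```

```text
pics
{'time': 0.0, 'joints': array([-7.85059585e+01,  1.87334977e+01, -1.10922132e+01,  6.02738565e+01,
        8.47833113e-04,  8.23120159e+01]), 'dq': array([ 0.09283828,  0.02037621, -0.01323039, -0.08475844, -0.00705449,
        0.05229606]), 'tau': array([ 1.64012879e-03, -4.43402839e+01,  2.62436843e+01,  1.55397272e-02,
        7.35865555e-07, -8.83981954e-06]), 'tool_pos': array([ 180.62238344, -518.88216506,  230.4879214 ]), 'ee_rot': array([-1.79901441e+02, -1.41601703e-02,  1.91820127e+01]), 'wrist_force': array([0.37322397, 0.77272756, 0.01934791]), 'ft_torque': array([ 0.00996063, -0.02678698,  0.00130369]), 'width': 1.0004438478327324}
scene {'fx': 488.9784773332585, 'fy': 488.9784773332585, 'cx': 328.1886087201111, 'cy': 185.12888659442868, 'eye': array([1227.71078766, -228.8145883 ,  924.41201522]), 'attitude': array([-142.89335853,   -0.61116794,   70.19335477])}
top {'fx': 487.64929338188216, 'fy': 487.64929338188216, 'cx': 311.092659272677, 'cy': 197.23450069446437, 'eye': array([ 366.79726423,  -16.23657306, 1090.4487489 ]), 'attitude': array([-167.19079919,   -0.30854875,  -88.14912073])}
wrist {'fx': 309.70691628693146, 'fy': 309.70691628693146, 'cx': 322.3520716434597, 'cy': 200.88656490028092, 'eye': array([ 247.3343356 , -495.83233795,  372.56738564]), 'attitude': array([ 1.64127552e+02,  1.29449184e-01, -7.08746155e+01])}
```

View pics/top0.png

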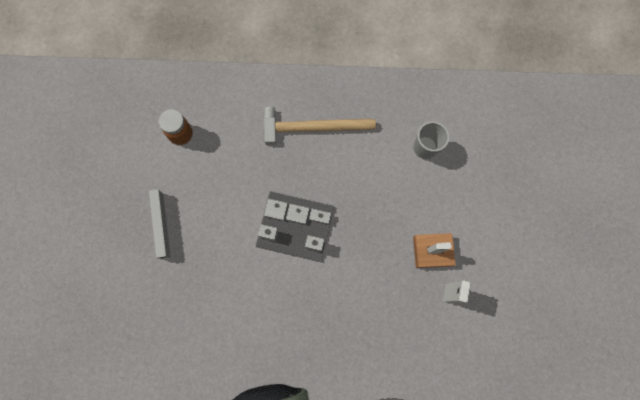

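View pics/scene0.png

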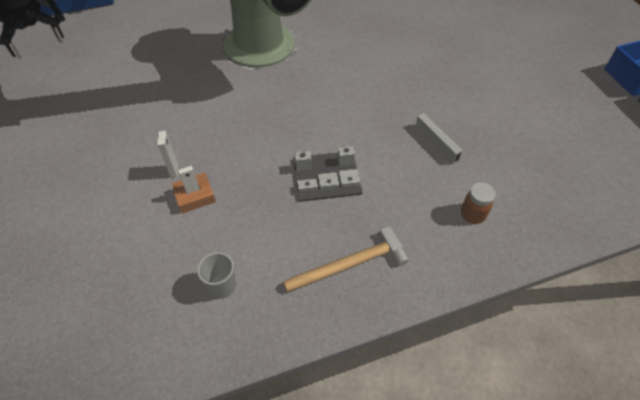

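View pics/wrist0.png

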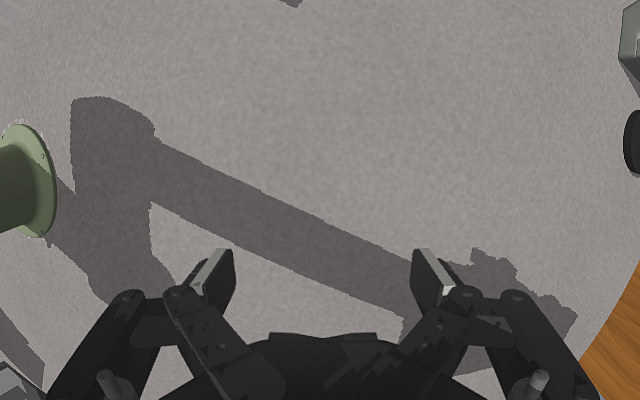

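```bash
cat > h.py <<'E'
import numpy as np, cv2
from scipy.spatial.transform import Rotation as R
from scipy.optimize import least_squares
def cam(p):
    return R.from_euler('xyz',p['attitude'],degrees=True).as_matrix(),np.array(p['eye'])
def proj(p,X,fish=False):
    A,e=cam(p); c=(np.atleast_2d(X)-e)@A
    if fish:
        r=np.hypot(c[:,0],c[:,1]); th=np.arctan2(r,c[:,2]); s=th/np.maximum(r,1e-9)
        return np.c_[p['fx']*s*c[:,0]+p['cx'],p['fy']*s*c[:,1]+p['cy']]
    return np.c_[p['fx']*c[:,0]/c[:,2]+p['cx'],p['fy']*c[:,1]/c[:,2]+p['cy']]
def back(p,uv,z,fish=False):
    A,e=cam(p); uv=np.atleast_2d(uv).astype(float); z=np.broadcast_to(z,len(uv))
    d=np.c_[(uv[:,0]-p['cx'])/p['fx'],(uv[:,1]-p['cy'])/p['fy'],np.ones(len(uv))]
    if fish:
        r=np.hypot(d[:,0],d[:,1]); d[:,:2]*=(np.sin(r)/r)[:,None]; d[:,2]=np.cos(r)
    w=d@A.T
    return e+w*((z-e[2])/w[:,2])[:,None]
def crop(im,x0,y0,x1,y1,k,name):
    c=cv2.resize(im[y0:y1,x0:x1],None,fx=k,fy=k,interpolation=cv2.INTER_CUBIC); cv2.imwrite(name,c)
E
python3 - <<'E'
from h import *
t=cv2.imread('pics/top0.png');s=cv2.imread('pics/scene0.png')
a=cv2.resize(t[180:270,245:345],None,fx=6,fy=6,interpolation=2);cv2.imwrite('pics/t_fix.png',a)
crop(t,400,225,490,315,6,'pics/t_sp.png')
crop(t,140,180,220,270,6,'pics/t_bar.png')
crop(s,280,135,380,210,7,'pics/s_fix.png')
crop(s,145,120,235,220,6,'pics/s_sp.png')
crop(s,405,105,485,170,7,'pics/s_bar.png')
E
```

```text
(no output)
```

View pics/t_fix.png

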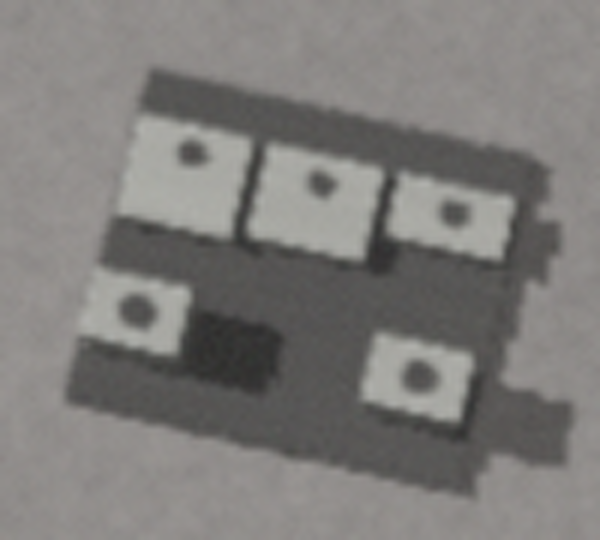

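View pics/t_sp.png

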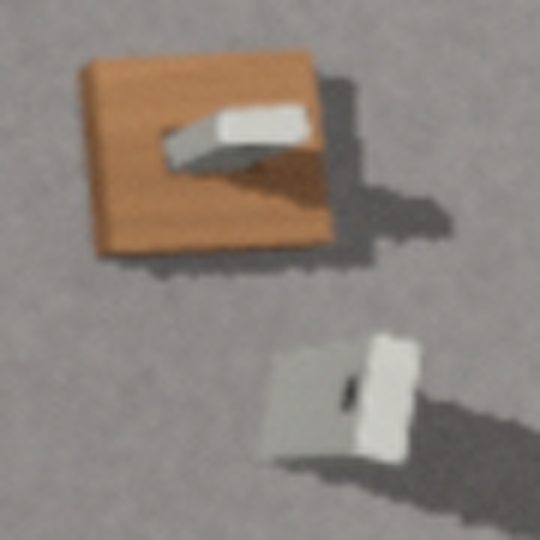

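View pics/t_bar.png

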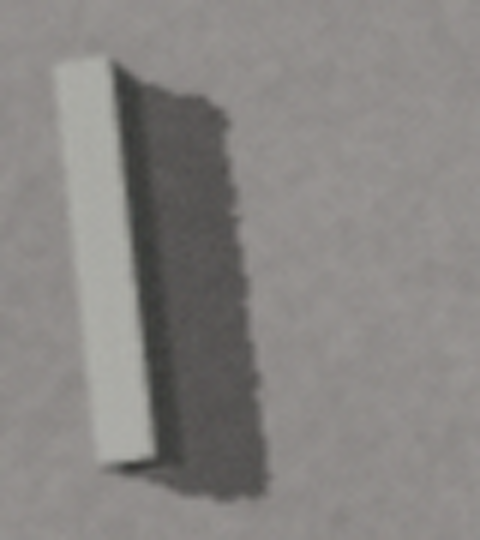

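View pics/s_fix.png

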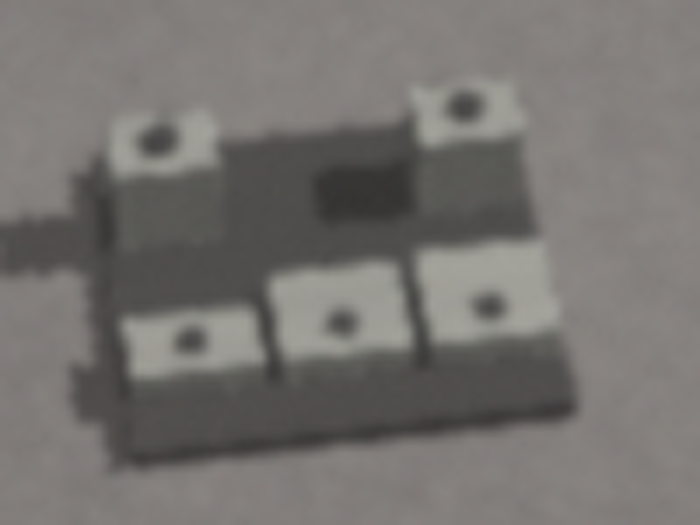

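View pics/s_sp.png

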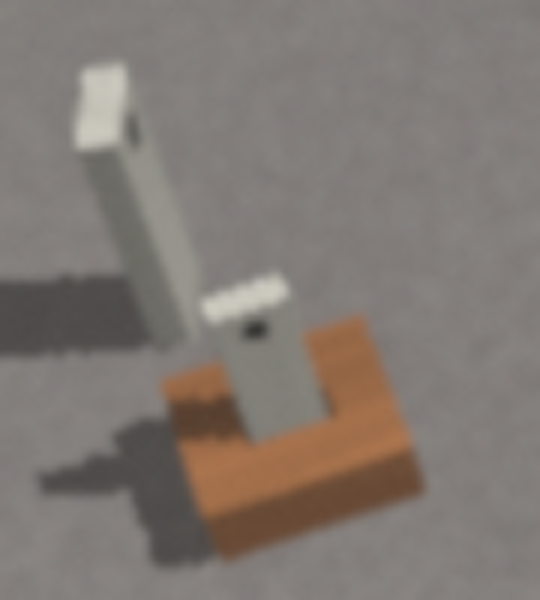

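View pics/s_bar.png

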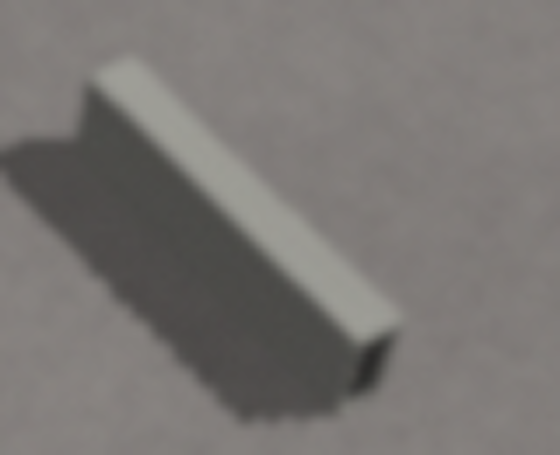

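```bash
cat > fit.py <<'E'
from h import *
from bench import manip
pt,ps=manip.camera_params('top'),manip.camera_params('scene')
def un(a,o,k): return (np.array(a,float)+.5)/k-.5+np.array(o)
def fit(name,mt,ut,ms,us,sym,g):
    mt,ms=np.array(mt,float),np.array(ms,float)
    def W(q,m): 
        c,s=np.cos(q[2]),np.sin(q[2]); return np.c_[q[0]+c*m[:,0]-s*m[:,1],q[1]+s*m[:,0]+c*m[:,1],m[:,2]]
    def solve(w):
        def f(q):
            L=[]
            if 't' in w: L.append((proj(pt,W(q,mt))-ut).ravel())
            if 's' in w: L.append((proj(ps,W(q,ms))-us).ravel())
            return np.concatenate(L)
        r=least_squares(f,g,loss='soft_l1',x_scale=[1,1,.01]); return r,f
    for w in ['t','s','ts']:
        r,f=solve(w); e=f(r.x).reshape(-1,2)
        print(name,w,r.x[:2].round(1),np.degrees(r.x[2]).round(2),'rms',np.sqrt((e**2).sum(1).mean()).round(2))
B=[(55,75,10),(-75,75,10),(-75,-75,10),(34,72,24),(34,28,24),(-5,28,24),(-5,72,24),(34,22,24),(34,-22,24),(-2,-22,24),(-2,22,24),(34,-28,24),(34,-72,24),(10,-72,24),(10,-28,24),(-30,70,50),(-30,34,50),(-55,34,50),(-55,70,50),(-30,-34,50),(-30,-70,50),(-55,-70,50),(-55,-34,50)]
bu=[(152,72),(67,402),(473,495),(137,117),(253,140),(235,240),(118,217),(268,143),(385,167),(368,263),(250,238),(398,175),(515,197),(502,263),(388,240),(97,265),(190,290),(180,357),(80,335),(375,333),(475,352),(463,425),(362,400)]
S=[(-55,-70,50),(-55,-34,50),(-30,-34,50),(-30,-70,50),(-55,34,50),(-55,70,50),(-30,70,50),(-30,34,50),(10,-72,24),(10,-28,24),(34,-28,24),(34,-72,24),(-2,-22,24),(-2,22,24),(34,22,24),(34,-22,24),(-5,28,24),(-5,72,24),(34,72,24),(34,28,24)]
su=[(113,115),(210,108),(217,167),(115,180),(412,87),(510,80),(522,135),(420,147),(125,318),(260,305),(268,362),(133,375),(268,275),(398,262),(412,345),(278,360),(415,255),(543,240),(558,328),(425,342)]
fit('base',B,un(bu,(245,180),6),S,un(su,(280,135),7),0,[400,20,-.2])
# bar: x' thickness. top corners
m=[(10,75,40),(-10,75,40),(-10,-75,40),(10,-75,40)]
# yaw guess: bar long y' along world +x => yaw=-90
fit('bar',[(-10,75,40),(10,75,40),(10,-75,40),(-10,-75,40)],un([(53,67),(110,58),(155,458),(98,467)],(140,180),6),
 [(10,-75,40),(-10,-75,40),(-10,75,40),(10,75,40)],un([(92,80),(135,55),(400,322),(360,345)],(405,105),7),0,[380,300,-1.6])
fit('stand',[(35,40,30),(35,-40,30),(-35,-40,30),(-35,40,30)],un([(92,63),(310,50),(332,240),(102,248)],(400,225),6),
 [(-35,-40,30),(-35,40,30),(35,40,30),(35,-40,30)],un([(162,382),(362,318),(408,445),(210,515)],(145,120),6),0,[350,-250,0.])
fit('spacer',[(6,15,100),(6,-15,100),(-6,-15,100),(-6,15,100)],un([(220,112),(307,105),(310,135),(218,145)],(400,225),6),
 [(-6,-15,100),(-6,15,100),(6,15,100),(6,-15,100)],un([(202,302),(275,277),(290,297),(215,325)],(145,120),6),0,[350,-250,0.])
E
python3 fit.py
```

```text
base t [555.6  18. ] -10.82 rms 0.71
base s [557.1  20.3] -11.68 rms 0.59
base ts [556.2  19. ] -11.09 rms 0.94
bar t [537.3 319.9] -77.9 rms 0.21
bar s [539.  321.6] -78.78 rms 0.42
bar ts [538.  320.6] -78.16 rms 0.65
stand t [ 500.3 -286.8] 4.07 rms 0.76
stand s [ 500.9 -285.2] 5.05 rms 0.92
stand ts [ 500.4 -286.2] 4.26 rms 0.92
spacer t [ 500.6 -287.7] 6.21 rms 0.57
spacer s [ 502.4 -285.4] 9.01 rms 0.71
spacer ts [ 501.1 -286.7] 7.12 rms 0.94
```

```bash
cat > plan.py <<'E'
from h import *
from bench import manip
def plan(target,yaw,n,order='pre',start=None,prt=True,dec=4):
    """rows (tool axes) from the present pose to target with tool straight down; constant world speed"""
    s=manip.get_state()
    p=np.array(s['tool_pos']); M=R.from_euler('xyz',s['ee_rot'],degrees=True)
    if start is not None: p=np.array(start[0],float); M=R.from_euler('xyz',start[1],degrees=True)
    T=R.from_euler('xyz',[180,0,yaw],degrees=True)
    rv=(M.inv()*T).as_rotvec()
    if 'wind' in globals() : pass
    step=(np.array(target,float)-p)/n/1000
    out=[]
    for i in range(n):
        t=rv/n
        A=M if order=='pre' else M*R.from_rotvec(t)
        d=A.inv().apply(step)
        out.append(([round(float(x),4) for x in t],[round(float(x),4) for x in d]))
        M=M*R.from_rotvec(t)
    if prt:
        for o in out: print(o)
    return out
E
python3 - <<'E'
from plan import *
# 25 rows to above bar
s=manip.get_state();print(s['time'])
p0=np.array([180.7,-519.5,231.3]);p1=np.array([538,320.5,200])
n=25;psi=19.2
step=(p1-p0)/n/1000; turn=-(192-19.2)/n
for i in range(n):
    a=np.radians(psi); 
    print(i,np.round([np.cos(a)*step[0]+np.sin(a)*step[1],np.sin(a)*step[0]-np.cos(a)*step[1],-step[2]],4),np.radians(turn).round(4)); psi-=turn
E
```

```text
0.15
0 [ 0.0245 -0.027   0.0013] -0.1206
1 [ 0.0276 -0.0239  0.0013] -0.1206
2 [ 0.0303 -0.0204  0.0013] -0.1206
3 [ 0.0325 -0.0166  0.0013] -0.1206
4 [ 0.0343 -0.0126  0.0013] -0.1206
5 [ 0.0355 -0.0083  0.0013] -0.1206
6 [ 0.0363 -0.004   0.0013] -0.1206
7 [0.0365 0.0004 0.0013] -0.1206
8 [0.0362 0.0048 0.0013] -0.1206
9 [0.0354 0.0091 0.0013] -0.1206
10 [0.034  0.0133 0.0013] -0.1206
11 [0.0322 0.0173 0.0013] -0.1206
12 [0.0298 0.021  0.0013] -0.1206
13 [0.0271 0.0245 0.0013] -0.1206
14 [0.0239 0.0276 0.0013] -0.1206
15 [0.0205 0.0302 0.0013] -0.1206
16 [0.0167 0.0325 0.0013] -0.1206
17 [0.0126 0.0343 0.0013] -0.1206
18 [0.0084 0.0355 0.0013] -0.1206
19 [0.0041 0.0363 0.0013] -0.1206
20 [-0.0003  0.0365  0.0013] -0.1206
21 [-0.0047  0.0362  0.0013] -0.1206
22 [-0.009   0.0354  0.0013] -0.1206
23 [-0.0132  0.034   0.0013] -0.1206
24 [-0.0172  0.0322  0.0013] -0.1206
```

Call:
carry_out(rows=[[[0,0,-0.12],[0.0245,-0.027,0.001],1],[[0,0,-0.12],[0.0275,-0.024,0.001],1],[[0,0,-0.12],[0.03,-0.0205,0.001],1],[[0,0,-0.12],[0.0325,-0.0165,0.001],1],[[0,0,-0.12],[0.0345,-0.0125,0.001],1],[[0,0,-0.12],[0.0355,-0.008,0.001],1],[[0,0,-0.12],[0.036,-0.004,0.001],1],[[0,0,-0.12],[0.0365,0,0.001],1],[[0,0,-0.12],[0.036,0.005,0.001],1],[[0,0,-0.12],[0.0355,0.009,0.001],1]])

```text
time: 0.98
tool_pos: [324.4, -182.7, 221.2]
ee_rot: [180.0, 0.0, 88.2]
wrist_force: [1.6, 0.1, -0.1]
width: 0.998
```

Call:
carry_out(rows=[[[0,0,-0.12],[0.034,0.0135,0.001],1],[[0,0,-0.12],[0.032,0.0175,0.001],1],[[0,0,-0.12],[0.03,0.021,0.001],1],[[0,0,-0.12],[0.027,0.0245,0.001],1],[[0,0,-0.12],[0.024,0.0275,0.001],1],[[0,0,-0.12],[0.0205,0.03,0.001],1],[[0,0,-0.12],[0.0165,0.0325,0.001],1],[[0,0,-0.12],[0.0125,0.0345,0.001],1],[[0,0,-0.12],[0.0085,0.0355,0.001],1],[[0,0,-0.12],[0.004,0.036,0.001],1]])

```text
time: 1.82
tool_pos: [470.9, 151.7, 211.1]
ee_rot: [-180.0, -0.0, 157.1]
wrist_force: [1.4, -0.9, 0.0]
width: 1.001
```

Run:
```python
from plan import *
import json
p=manip.camera_params('wrist'); im=manip.snapshot('wrist'); cv2.imwrite('pics/w1.png',im[:,:,::-1])
json.dump({k:np.array(v).tolist() for k,v in p.items()},open('pics/w1.json','w'))
s=manip.get_state();print(s['tool_pos'],s['ee_rot'])
p0=np.array([467.4,154,210.]);p1=np.array([538,320.5,180])
n=6;psi=19.2+137.5
step=(p1-p0)/n/1000; turn=-(192-psi)/n
for i in range(n):
    a=np.radians(psi); 
    print(i,np.round([np.cos(a)*step[0]+np.sin(a)*step[1],np.sin(a)*step[0]-np.cos(a)*step[1],-step[2]],4),np.radians(turn).round(4)); psi-=turn
```

```text
[473.62090161 156.80251165 211.04673348] [1.79686431e+02 3.10497289e-02 1.57561655e+02]
0 [0.0002 0.0301 0.005 ] -0.1027
1 [-0.0029  0.03    0.005 ] -0.1027
2 [-0.006   0.0295  0.005 ] -0.1027
3 [-0.009   0.0288  0.005 ] -0.1027
4 [-0.0119  0.0277  0.005 ] -0.1027
5 [-0.0147  0.0263  0.005 ] -0.1027
```

View pics/w1.png

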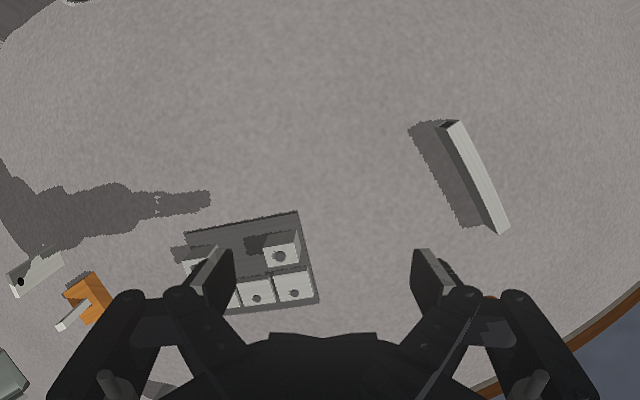

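Call:
carry_out(rows=[[[0,0,-0.1],[0.001,0.029,0.008],1],[[0,0,-0.1],[-0.002,0.029,0.008],1],[[0,0,-0.1],[-0.005,0.029,0.008],1],[[0,0,-0.1],[-0.008,0.028,0.008],1],[[0,0,-0.1],[-0.011,0.027,0.008],1],[[0,0,-0.1],[-0.0135,0.026,0.008],1],[[0,0,0],[0,0,0.008],1],[[0,0,0],[0,0,0.005],1],[[0,0,0],[0,0,0],1],[[0,0,0],[0,0,0],1]])

```text
time: 2.7
tool_pos: [535.1, 311.1, 149.9]
ee_rot: [-180.0, -0.1, -169.0]
wrist_force: [0.1, 0.1, -0.2]
width: 1.0
```

```bash
cat > wr.py <<'E'
from plan import *
import json,sys
def wsnap(n):
    s=manip.get_state();p=manip.camera_params('wrist'); im=manip.snapshot('wrist')[:,:,::-1]; cv2.imwrite(f'pics/{n}.png',im)
    json.dump({k:np.array(v).tolist() for k,v in p.items()},open(f'pics/{n}.json','w'))
    print(n,s['time'],s['tool_pos'].round(1),s['ee_rot'].round(2),s['wrist_force'].round(1),s['width'])
    return np.ascontiguousarray(im),p
E
python3 -c "
from wr import *
wsnap('w2')"
```

```text
w2 2.7 [535.1 311.1 149.9] [-1.7996e+02 -1.0000e-01 -1.6902e+02] [ 0.1  0.1 -0.2] 1.0002475480949375
```

View pics/w2.png

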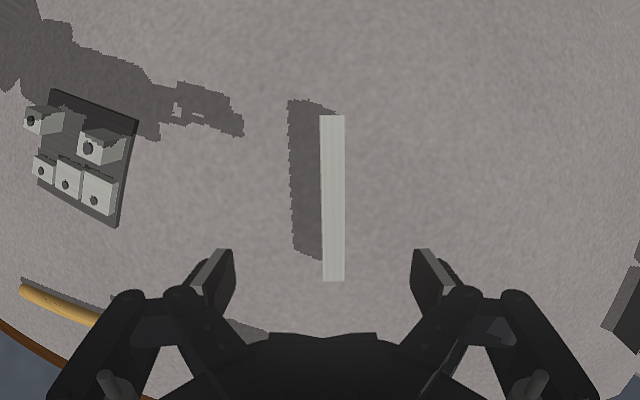

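Run:
```python
from h import *
import json
p=json.load(open('pics/w2.json'))
im=cv2.imread('pics/w2.png')
X=back(p,[(320,115),(344.5,115),(345,281),(323,281)],40,True);print(X.round(1),X.mean(0))
d=(X[0]+X[1]-X[2]-X[3])/2;print(np.linalg.norm(d),np.degrees(np.arctan2(d[1],d[0])))
print(np.linalg.norm(X[0]-X[1]),np.linalg.norm(X[2]-X[3]))
# fixture from same and w1
q=json.load(open('pics/w1.json'))
crop(im,310,100,360,290,4,'pics/w2bar.png')
crop(im,15,75,150,240,5,'pics/w2fix.png')
crop(cv2.imread('pics/w1.png'),160,200,335,320,4,'pics/w1fix.png')
```

```text
[[468.2 296.6  40. ]
 [464.3 315.9  40. ]
 [610.7 347.6  40. ]
 [614.5 327.4  40. ]] [539.44567772 321.89366843  40.        ]
149.64136367177065 -167.94744217215072
19.709986927369513 20.602973192211444
```

View pics/w2bar.png

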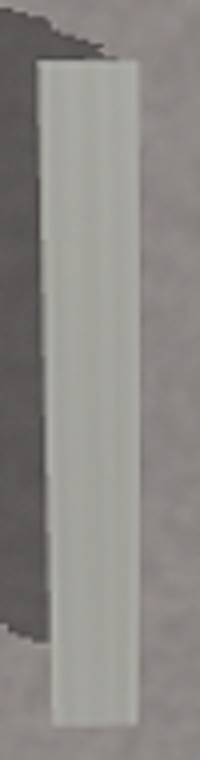

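View pics/w2fix.png

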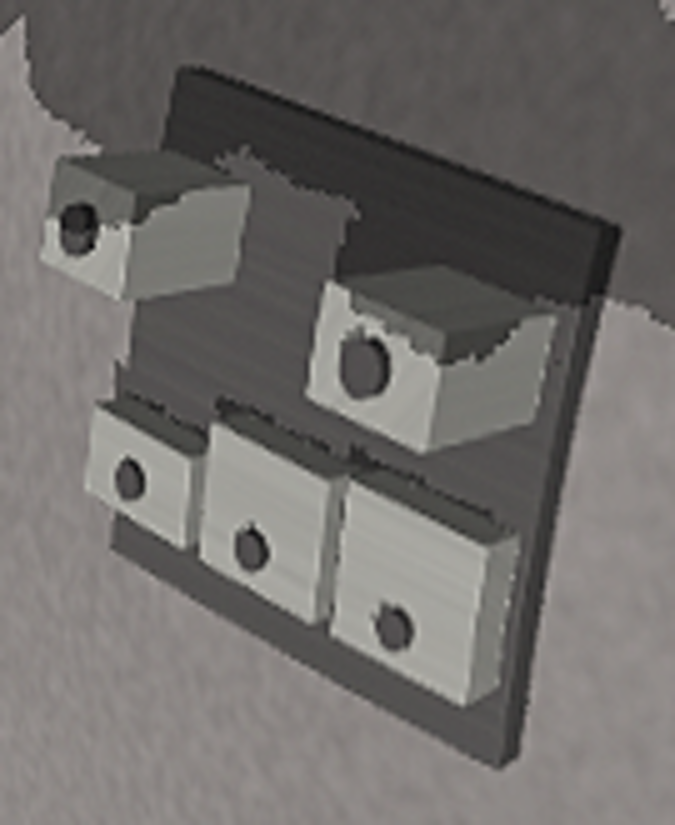

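Call:
carry_out(rows=[[[0,0,-0.019],[-0.0065,0.0097,0.02],1],[[0,0,0],[0,0,0.025],1],[[0,0,0],[0,0,0.025],1],[[0,0,0],[0,0,0.025],1],[[0,0,0],[0,0,0.02],1],[[0,0,0],[0,0,0.01],1],[[0,0,0],[0,0,0.005],1],[[0,0,0],[0,0,0],1],[[0,0,0],[0,0,0],1],[[0,0,0],[0,0,0],1]])

```text
time: 3.58
tool_pos: [541.6, 323.4, 22.0]
ee_rot: [180.0, 0.2, -167.9]
wrist_force: [-0.2, -0.4, 0.2]
width: 0.998
```

Call:
carry_out(rows=[[[0,0,0],[0.0024,-0.001,0.004],1],[[0,0,0],[0,0,0],1],[[0,0,0],[0,0,0],0.2],[[0,0,0],[0,0,0],0],[[0,0,0],[0,0,0],0],[[0,0,0],[0,0,0],0],[[0,0,0],[0,0,0],0],[[0,0,0],[0,0,0],0],[[0,0,0],[0,0,0],0],[[0,0,0],[0,0,0],0]])

```text
time: 4.42
tool_pos: [538.4, 321.6, 16.5]
ee_rot: [-180.0, 0.0, -167.8]
wrist_force: [0.0, -0.3, 3.2]
width: 0.219
```

```bash
python3 -c "
from wr import *
wsnap('w3')
s=manip.get_state();print(s['dq'])"
```

```text
w3 4.4167 [538.4 321.6  16.5] [-1.8000e+02  2.0000e-02 -1.6784e+02] [ 0.  -0.3  3.2] 0.2193631166453075
[-0.00679885  0.0748128  -0.02074167  0.08030617 -0.00113516 -0.07365273]
```

View pics/w3.png

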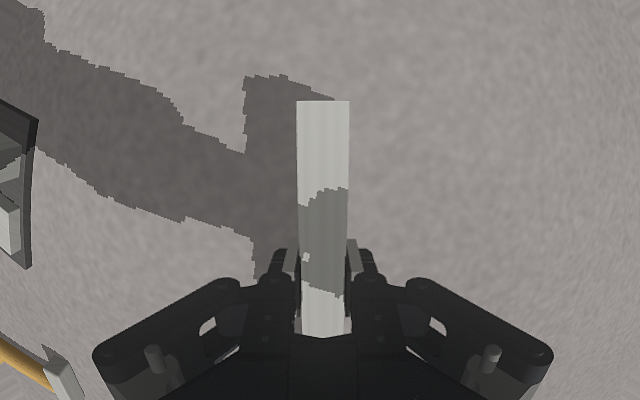

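Run:
```python
from h import *
import json
p=json.load(open('pics/w3.json'))
X=back(p,[(297,101),(349,101)],40,True);print(X)
m=X.mean(0)[:2]; a=np.radians(-167.84); t=np.array([538.4,321.6]); u=np.array([np.cos(a),np.sin(a)]);v=np.array([np.sin(a),-np.cos(a)])
print((m-t)@u,(m-t)@v,np.degrees(np.arctan2(*(X[1]-X[0])[[1,0]])))
# fixture fit from w1,w2 points
```

```text
[[468.42493816 297.06742891  40.        ]
 [464.30553487 316.23902144  40.        ]]
73.566957306585 0.5621571623774798 102.12676979103507
```

```bash
cat > fitw.py <<'E'
from h import *
import json
def un(a,o,k): return (np.array(a,float)+.5)/k-.5+np.array(o)
def fitw(p,m,u,g=(556,19,-.19)):
    m=np.array(m,float)
    def W(q):
        c,s=np.cos(q[2]),np.sin(q[2]); return np.c_[q[0]+c*m[:,0]-s*m[:,1],q[1]+s*m[:,0]+c*m[:,1],m[:,2]]
    f=lambda q:(proj(p,W(q),True)-u).ravel()
    r=least_squares(f,g,loss='soft_l1',x_scale=[1,1,.01]); e=f(r.x).reshape(-1,2)
    print(r.x[:2].round(2),np.degrees(r.x[2]).round(2),'rms',np.sqrt((e**2).sum(1).mean()).round(2)); print(e.round(1).tolist())
    return r.x
E
python3 - <<'E'
from fitw import *
p=json.load(open('pics/w2.json'))
m=[(-75,-75,10),(-75,75,10),(55,75,10),(55,-75,10),(10,-72,24),(10,-28,24),(34,-28,24),(34,-72,24),(-2,-22,24),(-2,22,24),(34,22,24),(34,-22,24),(-5,28,24),(-5,72,24),(34,72,24),(34,28,24),(-55,-70,50),(-30,-70,50),(-30,-34,50),(-55,34,50),(-30,34,50),(-30,70,50),(-55,70,50)]
u=[(182,72),(600,230),(500,766),(112,548),(97,402),(192,457),(185,548),(87,487),(213,425),(330,478),(312,622),(200,557),(352,487),(487,548),(467,705),(332,632),(58,160),(42,260),(122,300),(328,283),(308,393),(430,453),(445,335)]
fitw(p,m,un(u,(15,75),5))
E
```

```text
[556.92  21.79] -11.47 rms 1.05
[[-0.7, -1.8], [1.2, -0.6], [0.4, 1.6], [-0.2, 0.1], [-0.9, -0.2], [-0.0, 0.2], [-0.3, 0.4], [-0.4, 0.6], [-0.2, -1.3], [0.1, 0.6], [0.4, 0.7], [-0.4, 0.4], [-0.4, -1.9], [0.7, -0.2], [0.1, 0.8], [-0.2, 0.7], [-0.4, -1.4], [-0.4, -0.2], [-0.3, 0.3], [-0.1, -1.1], [-0.2, 0.8], [-0.5, 0.5], [1.1, -0.6]]
```

Run:
```python
import numpy as np
step=(np.array([539.4,22.6])-np.array([538.4,321.6]))/10;psi=-167.84
for i in range(10):
    a=np.radians(psi); print(np.round([np.cos(a)*step[0]+np.sin(a)*step[1],np.sin(a)*step[0]-np.cos(a)*step[1]],1)); psi+=6.65
print(np.radians(6.65))
```

```text
[  6.2 -29.3]
[  9.5 -28.3]
[ 12.8 -27. ]
[ 15.8 -25.4]
[ 18.6 -23.4]
[ 21.2 -21.1]
[ 23.5 -18.5]
[ 25.5 -15.6]
[ 27.1 -12.6]
[28.4 -9.3]
0.11606439525762292
```

Call:
carry_out(rows=[[[0,0,0],[0,0,-0.01],0],[[0,0,0],[0,0,-0.025],0],[[0,0,0],[0,0,-0.03],0],[[0,0,0],[0,0,-0.03],0],[[0,0,0],[0,0,-0.02],0],[[0,0,-0.05],[0.0025,-0.0145,0],0],[[0,0,-0.066],[0.004,-0.0145,0],0],[[0,0,-0.116],[0.0095,-0.0285,0],0],[[0,0,-0.116],[0.0127,-0.027,0],0],[[0,0,-0.116],[0.0157,-0.0255,0],0]])

```text
time: 5.3
tool_pos: [538.3, 201.0, 131.1]
ee_rot: [180.0, -0.1, -140.9]
wrist_force: [1.1, -1.5, -4.7]
width: 0.22
```

Call:
carry_out(rows=[[[0,0,-0.116],[0.0186,-0.0234,0],0],[[0,0,-0.116],[0.0212,-0.0211,0],0],[[0,0,-0.116],[0.0235,-0.0185,0],0],[[0,0,-0.116],[0.0255,-0.0156,0],0],[[0,0,-0.116],[0.0271,-0.0126,0],0],[[0,0,-0.116],[0.0284,-0.0093,0],0],[[0,0,0],[0,0,0],0],[[0,0,0],[0,0,0],0],[[0,0,0],[0,0,0],0],[[0,0,0],[0,0,0],0]])

```text
time: 6.13
tool_pos: [539.6, 23.5, 131.2]
ee_rot: [180.0, 0.0, -101.4]
wrist_force: [0.1, 0.7, -3.4]
width: 0.22
```

```bash
python3 -c "
from wr import *
wsnap('w4')"
```

```text
w4 6.1333 [539.6  23.5 131.2] [ 1.7996e+02  2.0000e-02 -1.0135e+02] [ 0.1  0.7 -3.4] 0.2196377976904365
```

View pics/w4.png

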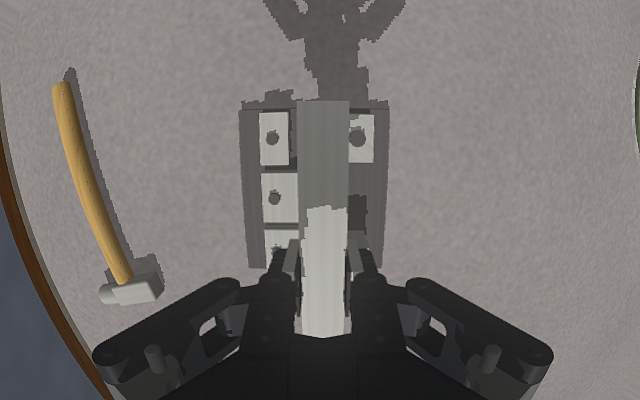

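```bash
python3 -c "
from h import *
im=cv2.imread('pics/w4.png'); crop(im,230,90,400,280,4,'pics/w4c.png')"
```

```text
(no output)
```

View pics/w4c.png

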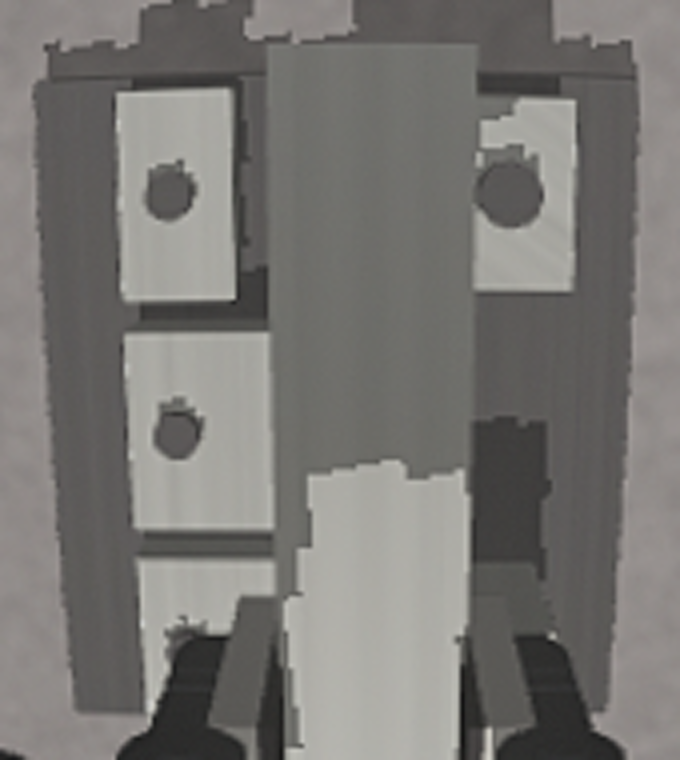

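Run:
```python
from fitw import *
p=json.load(open('pics/w4.json'))
m=[(55,-75,10),(-75,-75,10),(55,75,10),(-75,75,10),(34,-72,24),(10,-72,24),(10,-28,24),(34,-28,24),(34,-22,24),(34,22,24),(34,28,24),(-55,-70,50),(-55,-34,50)]
u=[(37,82),(637,78),(75,712),(607,712),(115,92),(235,87),(236,300),(123,300),(123,333),(135,529),(138,558),(577,98),(574,292)]
q=fitw(p,m,un(u,(230,90),4))
b=np.array([539.6,23.5]);c,s=np.cos(q[2]),np.sin(q[2]); d=b-q[:2]; print('TCP in base',c*d[0]+s*d[1],-s*d[0]+c*d[1])
X=back(p,[(297,101),(349,101)],131.2-16.5+40,True);print(X.mean(0)); d=X.mean(0)[:2]-q[:2];print('bar end in base',c*d[0]+s*d[1],-s*d[0]+c*d[1], np.degrees(np.arctan2(*(X[1]-X[0])[[1,0]])))
```

```text
[557.55  19.9 ] -11.34 rms 0.81
[[-1.0, -0.4], [1.1, -0.4], [0.1, 0.7], [0.3, 1.0], [-0.0, -0.7], [-0.5, -0.4], [0.2, 0.4], [-0.4, 0.8], [-0.1, -0.3], [-0.3, 0.8], [-0.7, 0.0], [0.8, -0.5], [0.5, 0.1]]
TCP in base -18.312690657655644 0.002830193809822301
[525.81253543 -49.18249213 154.7       ]
bar end in base -17.5406672925259 -73.97177911112968 168.62096246872906
```

Call:
carry_out(rows=[[[0,0,0],[0.0012,-0.0008,0.015],0],[[0,0,0],[0,0,0.02],0],[[0,0,0],[0,0,0.015],0],[[0,0,0],[0,0,0.01],0],[[0,0,0],[0,0,0.006],0],[[0,0,0],[0,0,0.005],0],[[0,0,0],[0,0,0.005],0],[[0,0,0],[0,0,0.005],0],[[0,0,0],[0,0,0.005],0],[[0,0,0],[0,0,0.005],0]])

```text
time: 7.02
tool_pos: [541.0, 21.2, 40.3]
ee_rot: [-179.9, 0.0, -101.4]
wrist_force: [-0.7, 0.5, -3.8]
width: 0.217
```

```bash
python3 -c "
from wr import *
im,p=wsnap('w5')
crop(im,200,60,440,290,3,'pics/w5c.png')"
```

```text
w5 7.0167 [541.   21.2  40.3] [-179.95    0.   -101.38] [-0.7  0.5 -3.8] 0.21732801985412803
```

View pics/w5c.png

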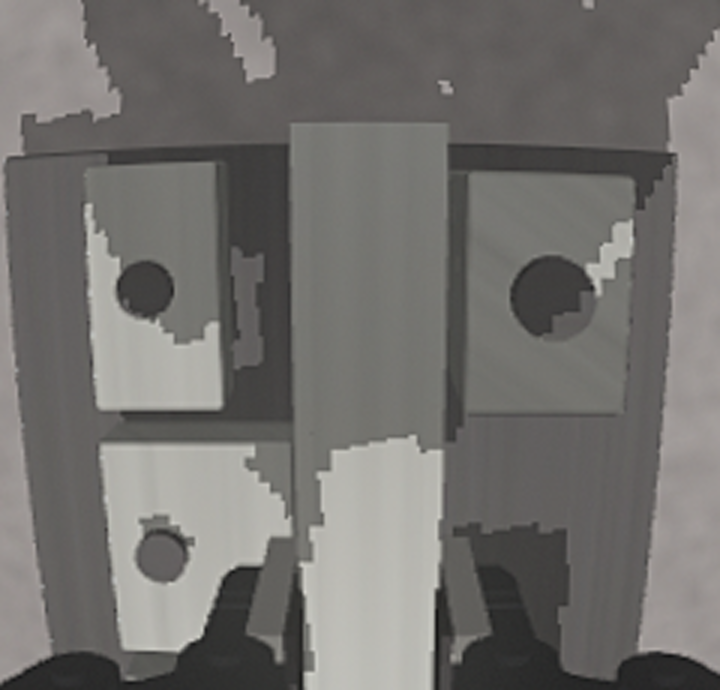

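Run:
```python
from fitw import *
p=json.load(open('pics/w5.json'))
m=[(34,-72,24),(10,-72,24),(10,-28,24),(34,-28,24),(34,-22,24),(34,22,24),(-30,-70,50),(-55,-70,50),(-55,-34,50),(-30,-34,50),(55,-75,10),(-75,-75,10)]
u=[(85,168),(217,162),(222,410),(98,410),(100,443),(122,652),(468,173),(634,178),(622,413),(467,413),(7,157),(675,155)]
q=fitw(p,m,un(u,(200,60),3))
b=np.array([541.,21.2]);c,s=np.cos(q[2]),np.sin(q[2]); d=b-q[:2]; print('TCP in base',c*d[0]+s*d[1],-s*d[0]+c*d[1])
X=back(p,un([(290,123),(448,123)],(200,60),3),63.8,True); d=X[:,:2]-q[:2];print('bar end in base',c*d[:,0]+s*d[:,1],-s*d[:,0]+c*d[:,1], np.degrees(np.arctan2(*(X[1]-X[0])[[1,0]])))
```

```text
[557.62  19.99] -11.28 rms 1.43
[[-1.2, -0.4], [-0.2, -0.5], [0.7, 0.3], [-1.0, 0.5], [-0.7, 0.0], [-0.4, 0.3], [0.4, -0.7], [1.9, -0.4], [2.0, 1.2], [-0.6, 1.2], [-2.0, 0.3], [1.9, -1.0]]
TCP in base -16.538200060147954 -2.063457533989803
bar end in base [ -5.92211999 -25.77797987] [-76.21493452 -76.16587016] 168.57358352049232
```

Call:
carry_out(rows=[[[0,0,0],[-0.0011,0.001,0.004],0],[[0,0,0],[0,0,0.004],0],[[0,0,0],[0,0,0.003],0],[[0,0,0],[0,0,0.002],0],[[0,0,0],[0,0,0.0005],0],[[0,0,0],[0,0,0],0],[[0,0,0],[0,0,0],0],[[0,0,0],[0,0,0],0],[[0,0,0],[0,0,0],0],[[0,0,0],[0,0,0],0]])

```text
time: 7.9
tool_pos: [539.9, 22.5, 26.9]
ee_rot: [-180.0, 0.0, -101.4]
wrist_force: [-0.4, -0.9, -4.0]
width: 0.222
```

Call:
carry_out(rows=[[[0,0,0],[0,0,0.0008],0],[[0,0,0],[0,0.001,0],0],[[0,0,0],[0,0.001,0],0],[[0,0,0],[0,0.001,0],0],[[0,0,0],[0,0.0005,0],0],[[0,0,0],[0,0.0005,0],0],[[0,0,0],[0,0,0],0],[[0,0,0],[0,0,0],0],[[0,0,0],[0,0,0],0],[[0,0,0],[0,0,0],0]])

```text
time: 8.73
tool_pos: [537.2, 23.2, 26.5]
ee_rot: [-179.9, 0.0, -101.4]
wrist_force: [4.2, -1.3, 1.2]
width: 0.215
```

```bash
python3 -c "
from wr import *
im,p=wsnap('w6')
print(manip.get_state()['ft_torque'])
crop(im,200,60,440,290,3,'pics/w6c.png')"
```

```text
w6 8.7333 [537.2  23.2  26.5] [-1.7986e+02  1.0000e-02 -1.0137e+02] [ 4.2 -1.3  1.2] 0.21549219175738693
[-0.1734172  -1.04244213  0.12028073]
```

View pics/w6c.png

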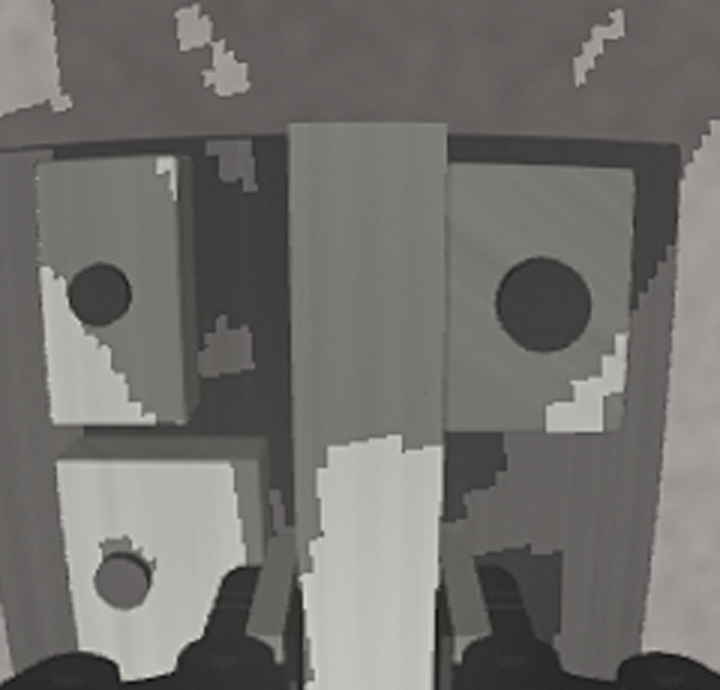

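Run:
```python
from fitw import *
p=json.load(open('pics/w6.json'))
m=[(34,-72,24),(10,-72,24),(10,-28,24),(34,-28,24),(34,-22,24),(-30,-70,50),(-55,-70,50),(-55,-34,50),(-30,-34,50),(-75,-75,10)]
u=[(38,162),(178,157),(187,424),(50,426),(57,461),(447,163),(635,170),(623,432),(447,431),(681,147)]
q=fitw(p,m,un(u,(200,60),3))
b=np.array([537.2,23.2]);c,s=np.cos(q[2]),np.sin(q[2]); d=b-q[:2]; print('TCP in base',c*d[0]+s*d[1],-s*d[0]+c*d[1])
X=back(p,un([(289,123),(447,123),(447,163),(635,170),(447,431),(623,432)],(200,60),3),50,True); d=X[:,:2]-q[:2];print(np.c_[c*d[:,0]+s*d[:,1],-s*d[:,0]+c*d[:,1]].round(1), np.degrees(np.arctan2(*(X[1]-X[0])[[1,0]])))
```

```text
[557.6   20.02] -11.21 rms 1.36
[[-1.9, 0.3], [-0.6, -0.9], [0.0, 0.7], [-0.1, 0.2], [-1.3, -0.2], [0.4, -0.3], [1.5, -0.6], [1.1, 1.0], [-0.7, 1.7], [1.1, -1.2]]
TCP in base -20.625019618427558 -0.8434494533250114
[[-10.  -75.1]
 [-29.8 -75. ]
 [-29.8 -69.9]
 [-54.4 -69.7]
 [-30.3 -34.7]
 [-54.5 -34.4]] 168.56346639293272
```

Call:
carry_out(rows=[[[0,0,0],[0,0.001,0],0],[[0,0,0],[0,0.001,0],0],[[0,0,0],[0,0.001,0],0],[[0,0,0],[0,0,0],0],[[0,0,0],[0,0,0],0],[[0,0,0],[0,0,0],0],[[0,0,0],[0,0,0],0],[[0,0,0],[0,0,0],0],[[0,0,0],[0,0,0],0],[[0,0,0],[0,0,0],0]])

```text
time: 9.62
tool_pos: [537.2, 23.1, 26.6]
ee_rot: [-179.6, 0.0, -101.4]
wrist_force: [12.1, -2.0, -7.3]
width: 0.222
```

Call:
carry_out(rows=[[[0,0,0],[0,-0.0015,0],0],[[0,0,0],[0,-0.0012,0],0],[[0,0,0],[0,0,0],0],[[0,0,0],[0,0,0],0],[[0,0,0],[0,0,0],0.5],[[0,0,0],[0,0,0],0.5],[[0,0,0],[0,0,0],0.5],[[0,0,0],[0,0,0],0.5],[[0,0,0],[0,0,0],0.5],[[0,0,0],[0,0,0],0.5]])

```text
time: 10.45
tool_pos: [535.0, 23.5, 25.8]
ee_rot: [179.9, -0.0, -101.4]
wrist_force: [-0.4, 0.8, -0.7]
width: 0.502
```

```bash
python3 -c "
from wr import *
im,p=wsnap('w7')
crop(im,200,60,440,290,3,'pics/w7c.png')"
```

```text
w7 10.45 [535.   23.5  25.8] [ 179.94   -0.   -101.38] [-0.4  0.8 -0.7] 0.5019890725117487
```

View pics/w7c.png

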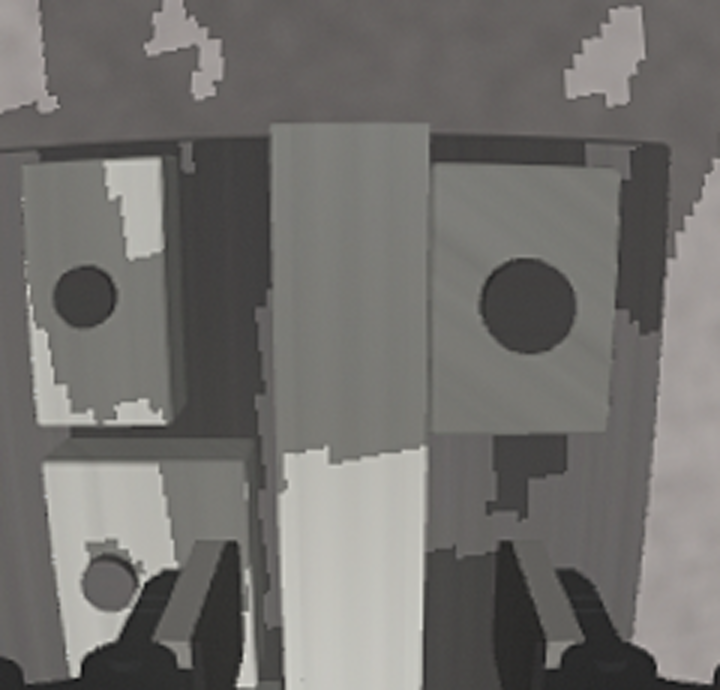

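Call:
carry_out(rows=[[[0,0,0],[0,0,-0.01],0.7],[[0,0,0],[0,0,-0.02],1],[[0,0,0],[0,0,-0.03],1],[[0,0,0],[0,0,-0.03],1],[[0,0,0],[0.01,-0.001,-0.03],1],[[0,0,0],[0.034,-0.003,-0.02],1],[[0,0,0],[0.038,-0.0034,-0.01],1],[[0,0,0],[0.038,-0.0034,0],1],[[0,0,0],[0.038,-0.0034,0],1],[[0,0,0],[0.038,-0.0034,0],1]])

```text
time: 11.33
tool_pos: [513.9, -173.9, 177.4]
ee_rot: [-179.9, -0.0, -101.4]
wrist_force: [0.9, 0.4, 0.5]
width: 1.0
```

```bash
python3 -c "
from wr import *
im,p=wsnap('w8')
t=manip.snapshot('top')[:,:,::-1]
crop(t,245,180,345,270,6,'pics/t8.png')"
```

```text
w8 11.3333 [ 513.9 -173.9  177.4] [-1.7991e+02 -2.0000e-02 -1.0135e+02] [0.9 0.4 0.5] 0.9996325989358315
```

View pics/w8.png

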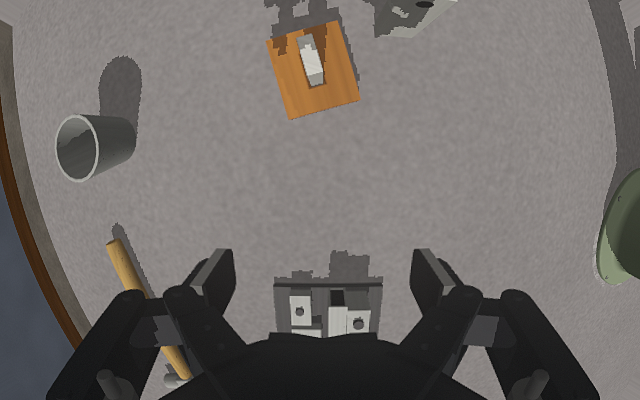

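View pics/t8.png

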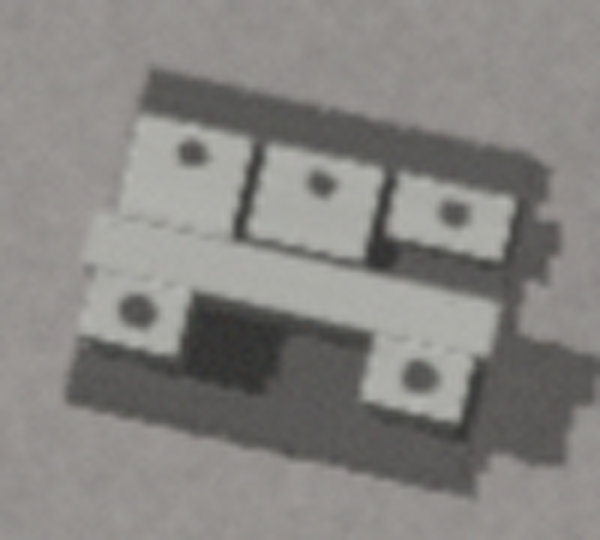

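Call:
carry_out(rows=[[[0,0,0],[0.033,-0.003,0],1],[[0,0,0],[0.03,-0.0027,0.005],1],[[0,0,0],[0.025,-0.0022,0.005],1],[[0,0,0],[0.015,-0.001,0.005],1],[[0,0,-0.08],[0.006,0,0],1],[[0,0,-0.1],[0,0,0],1],[[0,0,-0.1],[0,0,0],1],[[0,0,0],[0,0,0],1],[[0,0,0],[0,0,0],1],[[0,0,0],[0,0,0],1]])

```text
time: 12.27
tool_pos: [501.5, -280.2, 161.1]
ee_rot: [180.0, 0.0, -85.4]
wrist_force: [-0.3, -0.3, -0.2]
width: 0.997
```

```bash
python3 -c "
from wr import *
im,p=wsnap('w9')
crop(im,240,60,440,260,4,'pics/w9c.png')"
```

```text
w9 12.2667 [ 501.5 -280.2  161.1] [ 1.800e+02  2.000e-02 -8.541e+01] [-0.3 -0.3 -0.2] 0.9965710977230858
```

View pics/w9.png

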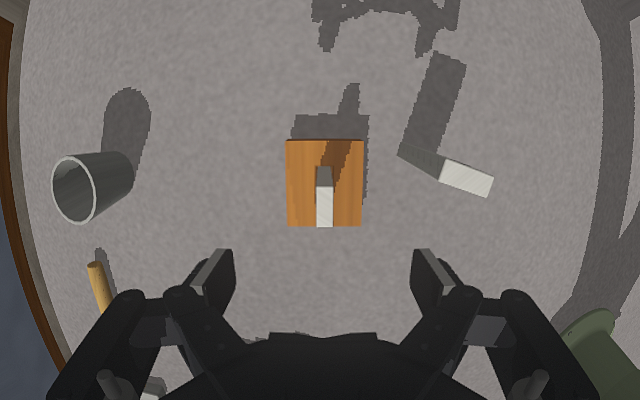

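View pics/w9c.png

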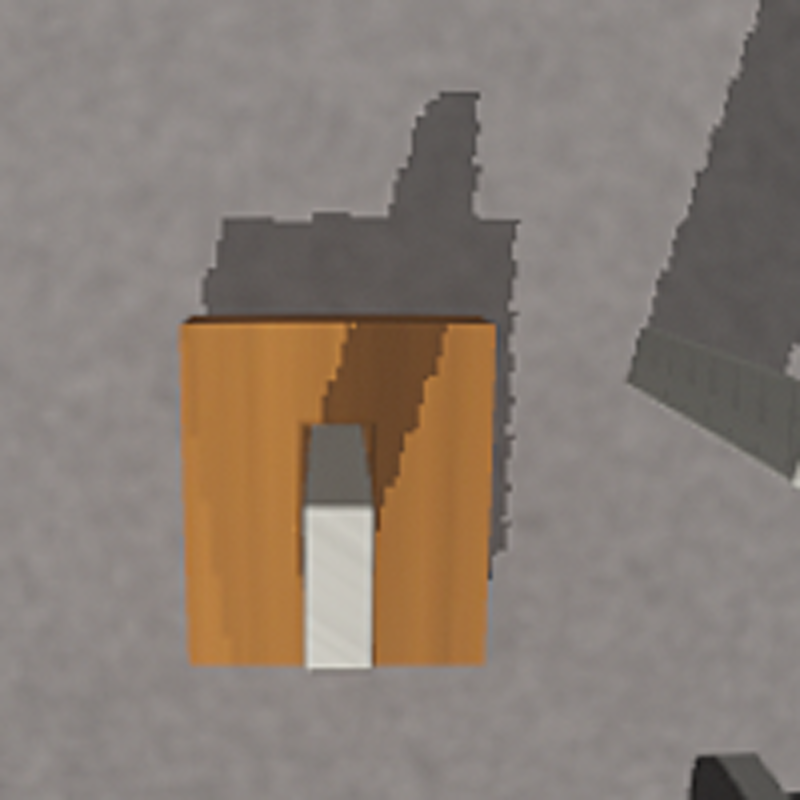

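Run:
```python
from fitw import *
p=json.load(open('pics/w9.json'))
X=back(p,un([(305,506),(374,506),(372,668),(306,668)],(240,60),4),100,True);print(X.round(1),X.mean(0))
print([np.linalg.norm(X[i]-X[(i+1)%4]).round(1) for i in range(4)])
for a,b in((0,3),(1,2)): d=X[a]-X[b];print(np.degrees(np.arctan2(d[1],d[0])))
print(back(p,[(400,155)],0,True), back(p,[(439,181),(449,158),(494,178),(487,198)],135,True).round(0))
Y=back(p,un([(181,323),(495,323),(485,664),(190,664)],(240,60),4),30,True);print(Y.round(1),Y.mean(0))
```

```text
[[ 508.7 -301.   100. ]
 [ 497.2 -301.9  100. ]
 [ 494.9 -272.9  100. ]
 [ 506.4 -272.   100. ]] [ 501.81593012 -286.95441882  100.        ]
[np.float64(11.6), np.float64(29.1), np.float64(11.6), np.float64(29.1)]
-85.46385408517837
-85.58605941945169
[[ 427.36352137 -316.4985635     0.        ]] [[ 438. -318.  135.]
 [ 433. -332.  135.]
 [ 400. -324.  135.]
 [ 402. -311.  135.]]
[[ 539.4 -323.9   30. ]
 [ 470.2 -329.5   30. ]
 [ 463.7 -249.8   30. ]
 [ 533.2 -244.3   30. ]] [ 501.63091652 -286.85090343   30.        ]
```

Call:
carry_out(rows=[[[0,0,0],[0.004,0,0.005],0.5],[[0,0,0],[0.0025,0,0.012],0.5],[[0,0,0],[0,0,0.018],0.5],[[0,0,0],[0,0,0.02],0.5],[[0,0,0],[0,0,0.02],0.5],[[0,0,0],[0,0,0.014],0.5],[[0,0,0],[0,0,0.007],0.5],[[0,0,0],[0,0,0.003],0.5],[[0,0,0],[0,0,0],0.5],[[0,0,0],[0,0,0],0.5]])

```text
time: 13.15
tool_pos: [502.4, -287.7, 62.6]
ee_rot: [-180.0, -0.0, -85.3]
wrist_force: [-0.6, 0.4, 0.8]
width: 0.498
```

Call:
carry_out(rows=[[[0,0,0.003],[-0.0007,0.0006,0],0.3],[[0,0,0],[0,0,0],0.2],[[0,0,0],[0,0,0],0],[[0,0,0],[0,0,0],0],[[0,0,0],[0,0,0],0],[[0,0,0],[0,0,0],0],[[0,0,0],[0,0,0],0],[[0,0,0],[0,0,0],0],[[0,0,0],[0,0,0],0],[[0,0,0],[0,0,-0.003],0]])

```text
time: 13.98
tool_pos: [501.1, -286.6, 64.9]
ee_rot: [180.0, 0.0, -85.5]
wrist_force: [0.0, 0.2, -1.4]
width: 0.127
```

```bash
python3 -c "
from wr import *
im,p=wsnap('w10')
"
```

```text
w10 13.9833 [ 501.1 -286.6   64.9] [ 1.7998e+02  1.0000e-02 -8.5510e+01] [ 0.   0.2 -1.4] 0.12701308112641913
```

View pics/w10.png

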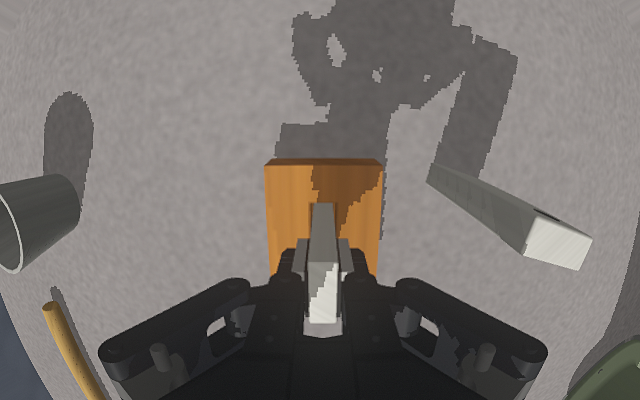

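Call:
carry_out(rows=[[[0,0,0],[0,0,-0.01],0],[[0,0,0],[0,0,-0.02],0],[[0,0,0],[0,0,-0.03],0],[[0,0,0],[0,0,-0.02],0],[[0,0,0],[-0.01,-0.0026,-0.01],0],[[0,0,0],[-0.025,-0.0066,0],0],[[0,0,0],[-0.032,-0.0084,0],0],[[0,0,0],[-0.035,-0.0093,0],0],[[0,0,0],[-0.035,-0.0093,0],0],[[0,0,0],[-0.035,-0.0093,0],0]])

```text
time: 14.87
tool_pos: [532.4, -109.3, 154.6]
ee_rot: [179.9, 0.1, -85.5]
wrist_force: [0.5, 0.2, -1.7]
width: 0.131
```

Call:
carry_out(rows=[[[0,0,0],[-0.033,-0.0086,0],0],[[0,0,0],[-0.026,-0.0068,0],0],[[0,0,0.056],[-0.016,-0.0042,0],0],[[0,0,0.08],[-0.006,-0.001,0],0],[[0,0,0.08],[0,0,0],0],[[0,0,0.06],[0,0,0],0],[[0,0,0],[0,0,0],0],[[0,0,0],[0,0,0],0],[[0,0,0],[0,0,0],0],[[0,0,0],[0,0,0],0]])

```text
time: 15.7
tool_pos: [547.4, -29.3, 154.8]
ee_rot: [180.0, 0.0, -101.3]
wrist_force: [-0.2, -0.2, -1.1]
width: 0.132
```

```bash
python3 -c "
from wr import *
im,p=wsnap('w11')
crop(im,220,100,420,290,4,'pics/w11c.png')
"
```

```text
w11 15.7 [547.4 -29.3 154.8] [ 179.98    0.   -101.28] [-0.2 -0.2 -1.1] 0.13187614205848472
```

View pics/w11.png

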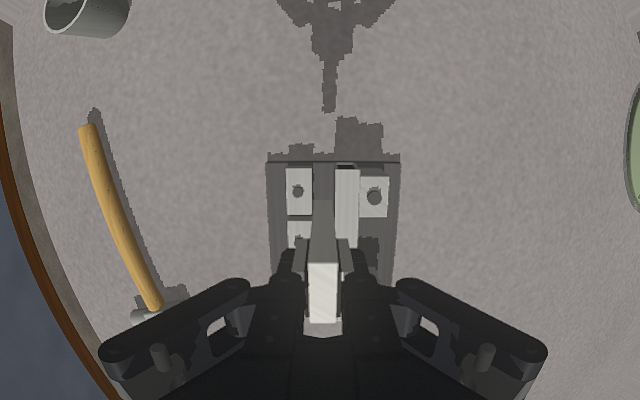

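View pics/w11c.png

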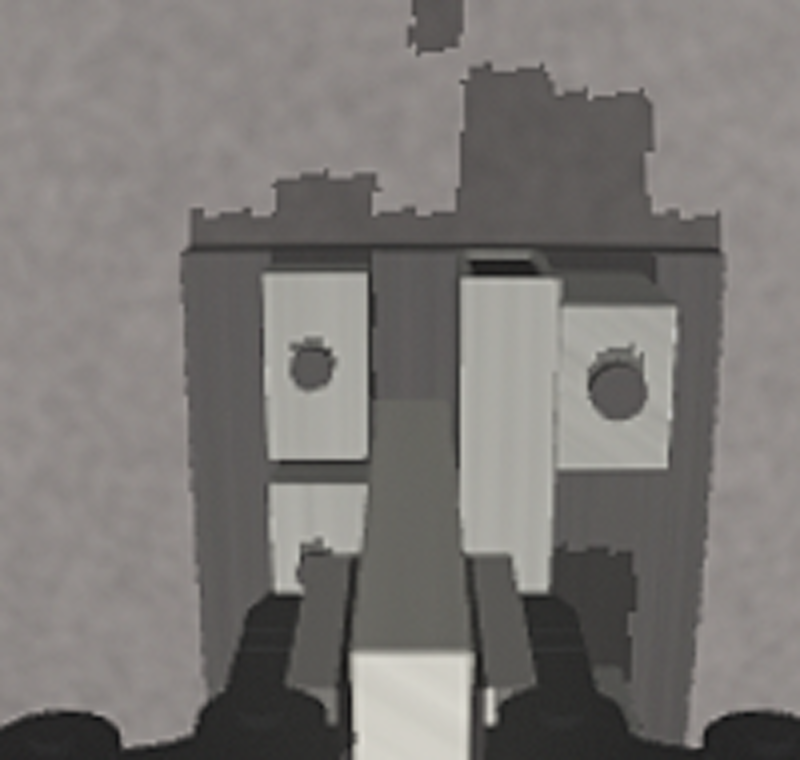

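Run:
```python
from fitw import *
p=json.load(open('pics/w11.json'))
m=[(34,-72,24),(10,-72,24),(10,-28,24),(34,-28,24),(34,-22,24),(-55,-70,50),(-55,-34,50),(-30,-34,50),(-10,-75,50),(-30,-75,50),(55,-75,10),(-75,-75,10)]
u=[(263,275),(368,271),(369,460),(270,461),(271,486),(676,306),(668,468),(557,468),(461,278),(558,279),(183,252),(723,252)]
q=fitw(p,m,un(u,(220,100),4))
b=np.array([547.4,-29.3]);c,s=np.cos(q[2]),np.sin(q[2]); d=b-q[:2]; print('TCP in base',c*d[0]+s*d[1],-s*d[0]+c*d[1])
zb=154.8-52.3
X=back(p,un([(376,402),(450,402)],(220,100),4),zb,True); d=X[:,:2]-q[:2];print('bottom edge in base',np.c_[c*d[:,0]+s*d[:,1],-s*d[:,0]+c*d[:,1]].round(1))
X=back(p,un([(353,652),(472,652)],(220,100),4),zb+90,True); d=X[:,:2]-q[:2];print('top edge in base',np.c_[c*d[:,0]+s*d[:,1],-s*d[:,0]+c*d[:,1]].round(1))
```

```text
[557.46  20.07] -10.92 rms 0.7
[[-0.7, -0.2], [-0.2, 0.4], [0.3, 0.0], [-0.6, -0.1], [-0.6, -0.3], [0.8, -0.7], [0.7, 0.2], [-0.4, 0.6], [0.2, 0.3], [0.5, -0.0], [-1.0, 0.3], [0.7, -0.4]]
TCP in base -0.5262840094850709 -50.38547241386749
bottom edge in base [[  6.1 -64.1]
 [ -6.  -64. ]]
top edge in base [[  5.9 -65.1]
 [ -5.3 -65. ]]
```

Call:
carry_out(rows=[[[0,0,0],[0,0,0.012],0],[[0,0,0],[0,0,0.016],0],[[0,0,0],[0,0,0.014],0],[[0,0,0],[0,0,0.01],0],[[0,0,0],[0,0,0.006],0],[[0,0,0],[0,0,0.006],0],[[0,0,0],[0,0,0.005],0],[[0,0,0],[0,0,0.004],0],[[0,0,0],[0,0,0.004],0],[[0,0,0],[0,0,0.003],0]])

```text
time: 16.58
tool_pos: [547.9, -29.4, 74.9]
ee_rot: [-180.0, -0.0, -101.3]
wrist_force: [-0.4, 0.0, -1.6]
width: 0.134
```

Call:
carry_out(rows=[[[0,0,0],[0,0,0.003],0],[[0,0,0],[0,0,0.003],0],[[0,0,0],[0,0,0.003],0],[[0,0,0],[0,0,0.001],0],[[0,0,0],[0,0,0.001],0],[[0,0,0],[0,0,0],0],[[0,0,0],[0,0,0],0],[[0,0,0],[0,0,0],0],[[0,0,0],[0,0,0],0],[[0,0,0],[0,0,0],0]])

```text
time: 17.42
tool_pos: [547.8, -29.4, 64.1]
ee_rot: [-180.0, 0.0, -101.3]
wrist_force: [0.1, -0.4, -0.7]
width: 0.134
```

```bash
python3 -c "
from wr import *
im,p=wsnap('w12')
crop(im,180,60,460,290,2.8,'pics/w12c.png')
"
```

```text
w12 17.4167 [547.8 -29.4  64.1] [-179.98    0.   -101.32] [ 0.1 -0.4 -0.7] 0.13384869811510586
```

View pics/w12c.png

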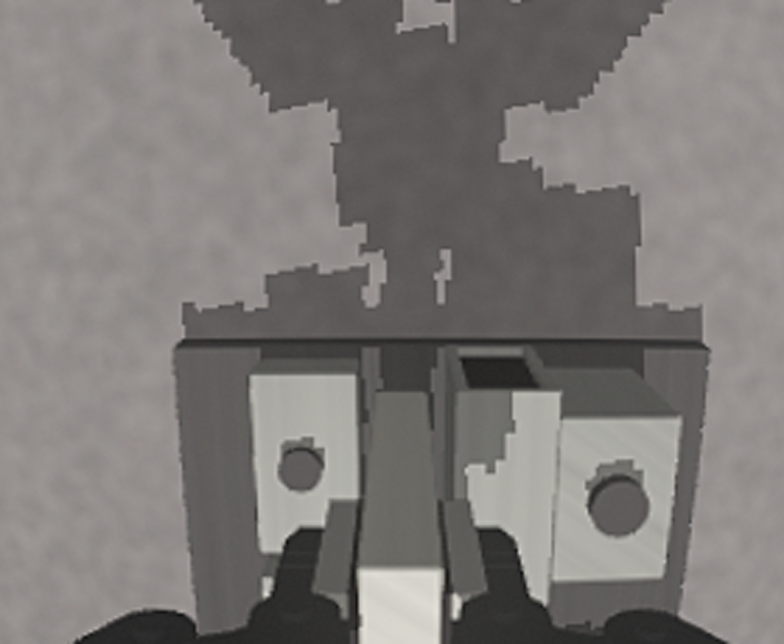

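Call:
carry_out(rows=[[[0,0,0],[0,0,0.001],0],[[0,0,0],[0,0,0.001],0],[[0,0,0],[0,0,0.0007],0],[[0,0,0],[0,0,0],0],[[0,0,0],[0,0,0],0],[[0,0,0],[0,0,0],0],[[0,0,0],[0,0,0],0],[[0,0,0],[0,0,0],0],[[0,0,0],[0,0,0],0],[[0,0,0],[0,0,0],0]])

```text
time: 18.3
tool_pos: [548.0, -29.4, 62.9]
ee_rot: [-179.9, -0.0, -101.3]
wrist_force: [-3.8, -0.3, 12.3]
width: 0.132
```

Call:
carry_out(rows=[[[0,0,0],[0,0,-0.0008],0],[[0,0,0],[0,0.001,0],0],[[0,0,0],[0,0.001,0],0],[[0,0,0],[0,0.001,0],0],[[0,0,0],[0,0.001,0],0],[[0,0,0],[0,0.0005,0],0],[[0,0,0],[0,0,0],0],[[0,0,0],[0,0,0],0],[[0,0,0],[0,0,0],0],[[0,0,0],[0,0,0],0]])

```text
time: 19.13
tool_pos: [544.9, -28.8, 62.9]
ee_rot: [-179.8, -0.0, -101.3]
wrist_force: [4.2, -0.2, 6.4]
width: 0.136
```

Call:
carry_out(rows=[[[0,0,0],[0,0.001,0],0],[[0,0,0],[0,0.001,0],0],[[0,0,0],[0,0.0005,0],0],[[0,0,0],[0,0,0],0],[[0,0,0],[0,0,0],0],[[0,0,0],[0,0,0],0],[[0,0,0],[0,0,0],0],[[0,0,0],[0,0,0],0],[[0,0,0],[0,0,0],0],[[0,0,0],[0,0,0],0]])

```text
time: 19.97
tool_pos: [543.1, -28.5, 62.9]
ee_rot: [-179.7, 0.0, -101.3]
wrist_force: [4.5, -0.8, 3.7]
width: 0.132
```

```bash
python3 -c "
from wr import *
im,p=wsnap('w13')
print(manip.get_state()['ft_torque'])
crop(im,180,60,460,290,2.8,'pics/w13c.png')
t=manip.snapshot('top')[:,:,::-1]
crop(t,235,170,355,280,6,'pics/t13.png')
t=manip.snapshot('scene')[:,:,::-1]
crop(t,270,110,390,215,6,'pics/s13.png')
"
```

```text
w13 19.9667 [543.1 -28.5  62.9] [-179.74    0.   -101.33] [ 4.5 -0.8  3.7] 0.13227811127850267
[-0.2088769  -1.24866255  0.00896402]
```

View pics/w13c.png

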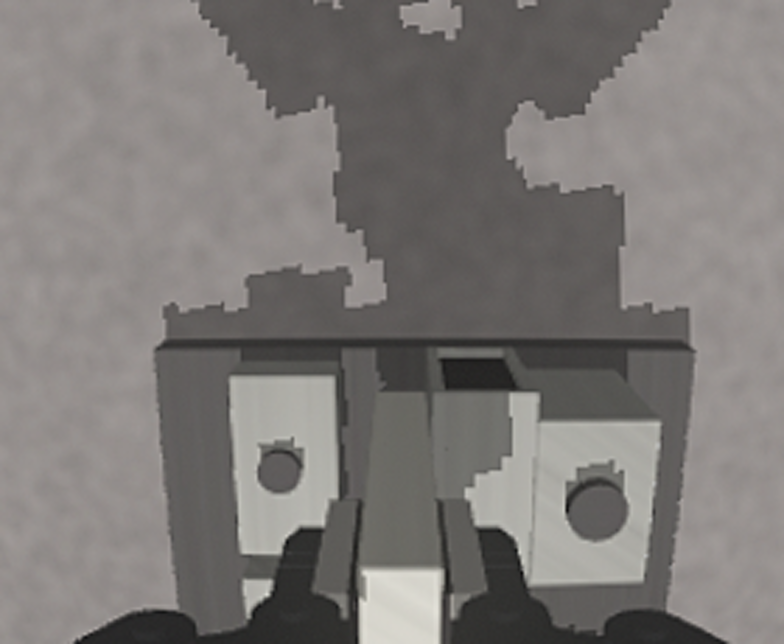

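View pics/s13.png

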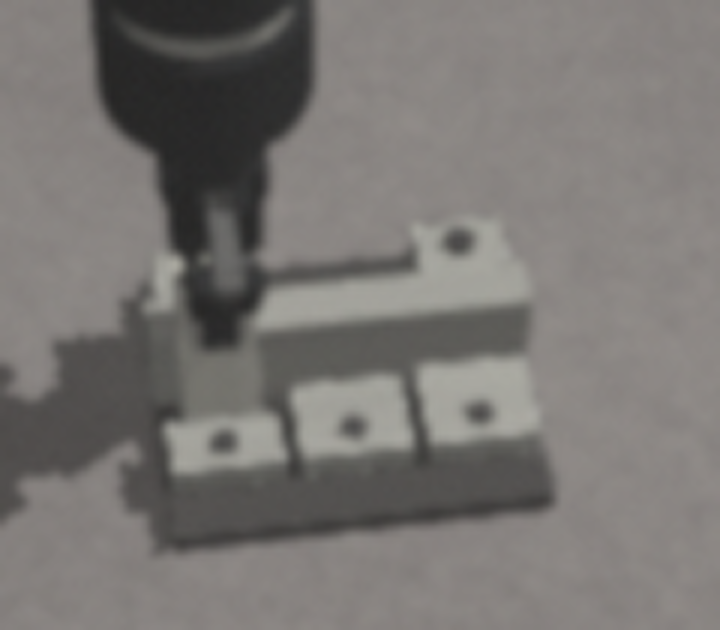

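View pics/t13.png

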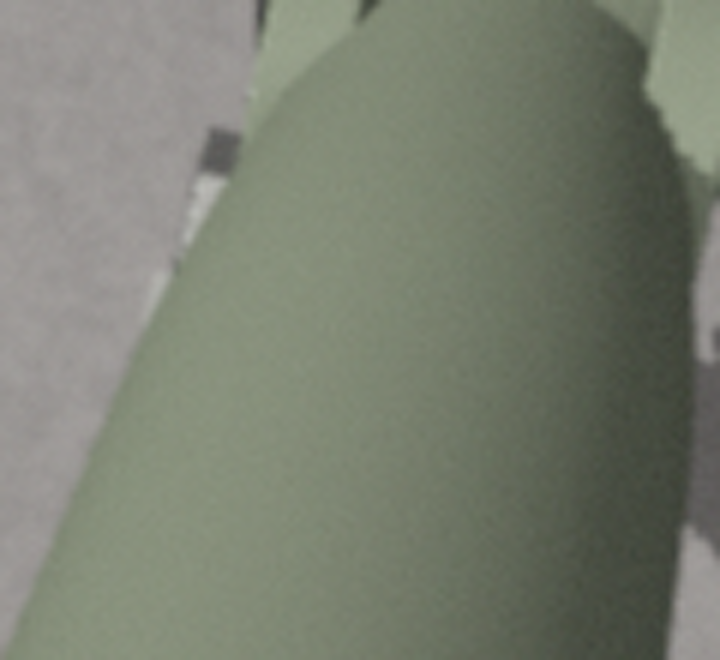

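Call:
carry_out(rows=[[[0,0,0],[0,0.001,0],0],[[0,0,0],[0,0.001,0],0],[[0,0,0],[0,0,0],0],[[0,0,0],[0,0,0],0],[[0,0,0],[0,0,0],0],[[0,0,0],[0,0,0],0],[[0,0,0],[0,0,0],0],[[0,0,0],[0,0,0],0],[[0,0,0],[0,0,0],0],[[0,0,0],[0,0,0],0]])

```text
time: 20.95
tool_pos: [542.9, -28.5, 62.9]
ee_rot: [-179.6, 0.0, -101.3]
wrist_force: [8.9, -1.2, -1.0]
width: 0.134
```

Call:
carry_out(rows=[[[0,0,0],[0,0.0005,0.0005],0],[[0,0,0],[0,0.0005,0],0],[[0,0,0],[0,0,0],0],[[0,0,0],[0,0,0],0],[[0,0,0],[0,0,0],0],[[0,0,0],[0,0,0],0],[[0,0,0],[0,0,0],0],[[0,0,0],[0,0,0],0],[[0,0,0],[0,0,0],0],[[0,0,0],[0,0,0],0]])

```text
time: 21.78
tool_pos: [542.9, -28.5, 63.0]
ee_rot: [-179.5, 0.0, -101.3]
wrist_force: [10.5, -1.3, 0.8]
width: 0.133
```

```bash
python3 -c "
from wr import *
im,p=wsnap('w14')
print(manip.get_state()['ft_torque'])
crop(im,200,120,440,330,3.2,'pics/w14c.png')
t=manip.snapshot('scene')[:,:,::-1]
crop(t,270,110,390,215,6,'pics/s14.png')
"
```

```text
w14 21.7833 [542.9 -28.5  63. ] [-1.7946e+02  1.0000e-02 -1.0134e+02] [10.5 -1.3  0.8] 0.1331590142971594
[-4.06766366e-01 -2.37937557e+00 -5.10412272e-04]
```

View pics/w14c.png

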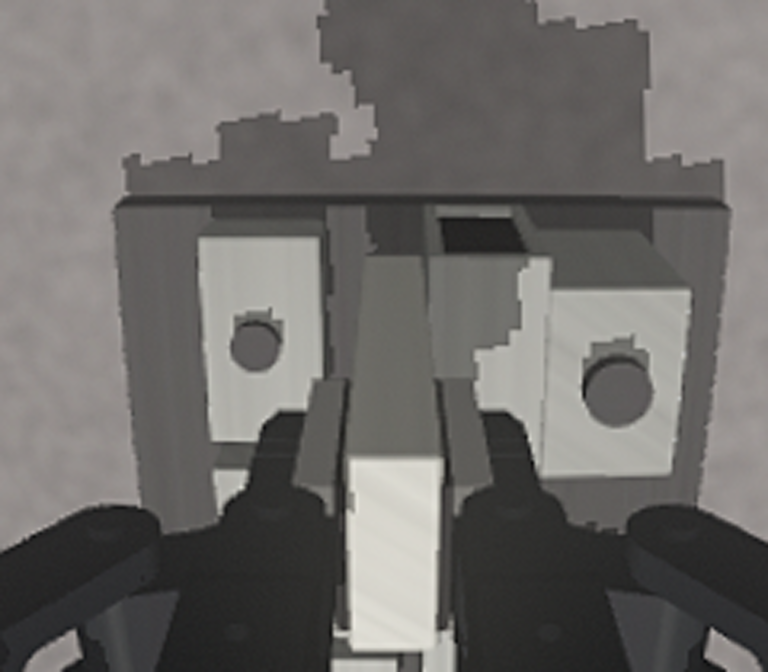

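View pics/s14.png

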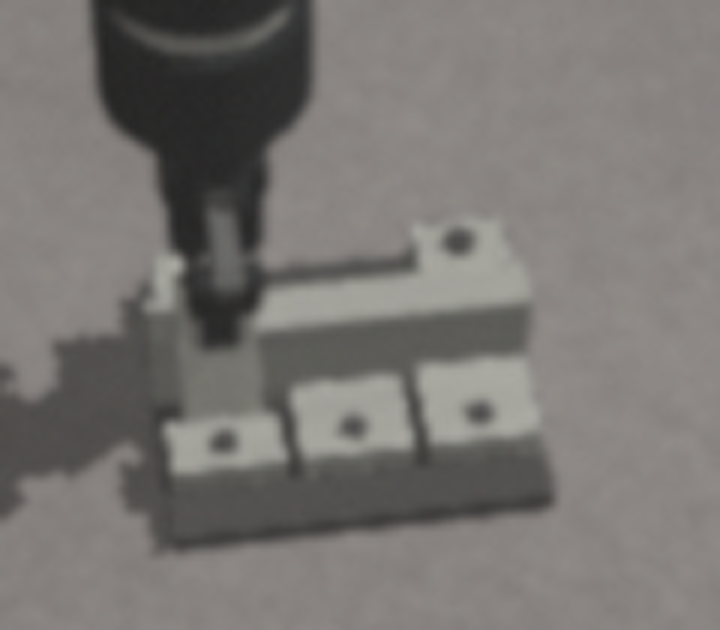

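Call:
carry_out(rows=[[[-0.004,0,0],[0,0,0.0005],0],[[-0.004,0,0],[0,0,0],0],[[-0.002,0,0],[0,0,0],0],[[0,0,0],[0,0,0],0],[[0,0,0],[0,0,0],0],[[0,0,0],[0,0,0],0],[[0,0,0],[0,0,0],0],[[0,0,0],[0,0,0],0],[[0,0,0],[0,0,0],0],[[0,0,0],[0,0,0],0]])

```text
time: 22.72
tool_pos: [543.1, -28.5, 62.9]
ee_rot: [180.0, 0.0, -101.3]
wrist_force: [9.0, -2.3, 4.3]
width: 0.134
```

Call:
carry_out(rows=[[[0,0,0],[0,0.0005,0],0],[[0,0,0],[0,0,0],0],[[0,0,0],[0,0,0],0],[[0,0,0],[0,0,0],0],[[0,0,0],[0,0,0],0],[[0,0,0],[0,0,0],0],[[0,0,0],[0,0,0],0],[[0,0,0],[0,0,0],0],[[0,0,0],[0,0,0],0],[[0,0,0],[0,0,0],0]])

```text
time: 23.55
tool_pos: [543.1, -28.5, 62.9]
ee_rot: [-180.0, 0.0, -101.3]
wrist_force: [10.5, -1.9, 3.6]
width: 0.134
```

```bash
python3 -c "
from wr import *
t=manip.snapshot('scene')[:,:,::-1]
cv2.imwrite('pics/s15.png',t)
crop(t,290,140,365,205,10,'pics/s15c.png')
wsnap('w15')
p=manip.camera_params('scene')
B=np.array([(-10,-75,50),(-10,-30,50),(-10,75,50),(-30,75,50),(-30,34,50),(-30,70,50),(-55,70,50),(-5,72,24),(-5,28,24),(-2,22,24),(34,72,24),(34,-72,24)],float)
a=np.radians(-11.3);c,s=np.cos(a),np.sin(a)
W=np.c_[557.5+c*B[:,0]-s*B[:,1],20+s*B[:,0]+c*B[:,1],B[:,2]]
print(((proj(p,W)-[290,140]+.5)*10-.5).round(0))
"
```

```text
w15 23.6 [543.  -28.5  62.9] [-1.7995e+02  1.0000e-02 -1.0134e+02] [10.8 -2.3  2.5] 0.13046596679385922
[[ 48. 273.]
 [242. 252.]
 [688. 204.]
 [672. 140.]
 [501. 158.]
 [651. 142.]
 [632.  63.]
 [673. 292.]
 [489. 312.]
 [466. 325.]
 [703. 421.]
 [ 87. 491.]]
```

View pics/s15c.png

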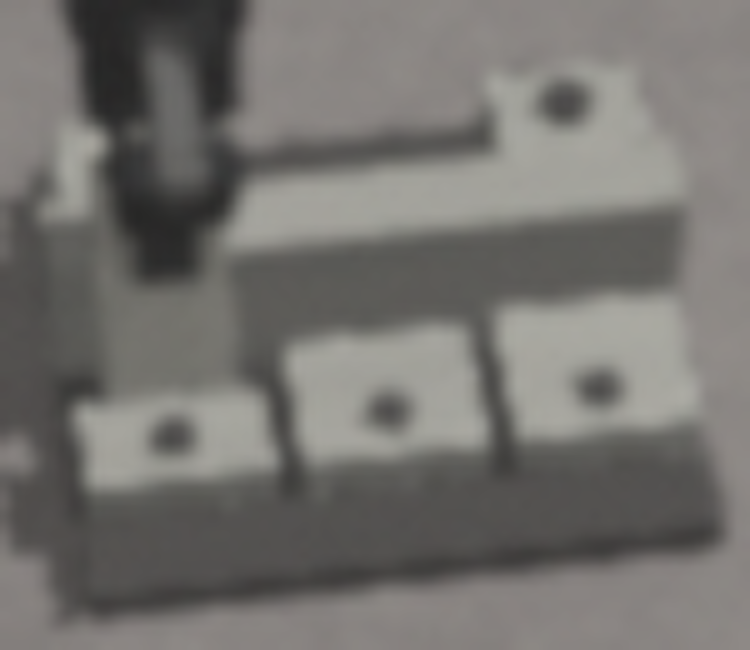

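```bash
python3 -c "
from bench import manip
s=manip.get_state();print(s['time'],s['tool_pos'],s['wrist_force'],s['width'])
print(manip.close_job())"
```

```text
23.65 [543.04302083 -28.46262362  62.93412756] [10.28465547 -1.62884018  3.29681875] 0.13497204470745852
the job is handed in; nothing more can be done
None
```

The bar is on edge in the fixture against both stop posts. I handed the job in at 23.65 s, with the spacer still gripped and pushing sideways at about 10 N.

**What I did**
- I set the bar down, pushed it against the stops at about 12 N, and released it.
- I took the smaller spacer, the one in the stand. The taller one standing free beside it was the look-alike.
- I lowered the spacer into the gap in front of the thin fence (base y about −50 mm) until it touched the plate. Then I pushed it against the bar.
- I did not touch the jar, the hammer or the cup.

**Last checks**
- **Force:** 10.3 N along world x, which is about 10 N against the bar. There was 3 N of vertical load, and the tool was upright to within 0.1°.
- **Bar position:** a wrist picture taken before I released the bar put its end at −75.1 mm, against −75 mm for the plate. It put its side at −29.8 mm, against −30 mm for the stop faces.
- **Bar flush:** later pictures show no seam at either stop. The last scene picture puts the bar's front top edge within about 1 mm of the flush position.

**Less certain**
- **Far end of the bar:** this end was checked only by camera, to about 1 mm. The final push acts on the bar at the other end, in front of the −y post.
- **Spacer depth:** when it touched down the tool read 62.9 mm, against about 62.3–62.6 mm when I gripped it. It may be up to about 0.5 mm short of fully down, or this may be give in the arm.

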